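# Bed the roundels of a relief panel in order

## Task

On the relief panel, press the blue roundel, then the red one, then the yellow one lightly down until each sits fully home on its brass collar, each fully home before the next is started. Leave the green roundel standing raised as it is, pick nothing up, leave the jar, cork block, tin and brush undisturbed, and finish clear of everything.

Things in the scene. Friction and masses are not known exactly. Their poses are not given: they have to be found in the camera images.
- panel: Relief panel lying flat on the bench, fixed: pale plaster ground 250 (x) x 350 (y) mm, its surface 22 mm above the bench, in a dark wooden frame 22 mm wide and 30 mm high. Flat copper and wood strips decorate it (no more than 2 mm high). Origin: centre of its underside; z up.
- blue_seat: Round brass collar fixed on the panel under the blue roundel: 58 mm diameter, 6 mm high, its top 28 mm above the bench. It carries the blue roundel. Origin: centre of its underside; z up.
- blue_top (a point): Centre of the flat top of the blue roundel, a glossy disc 50 mm in diameter (flat top 44 mm) and 8 mm thick on a central stem; this top is 43 mm above the bench when fully raised and 36 mm when fully home.
- blue (a joint): How far the blue roundel has been pressed straight down towards its collar, m: 0 is fully raised (7 mm gap), 0.007 fully home on the collar, a hard stop. Starts between 0 and 0.0015. It resists with about 3 N of friction plus 40 N per m/s of speed, does not spring back and stays where it is left.
- red_seat: Round brass collar fixed on the panel under the red roundel: 58 mm diameter, 6 mm high, its top 28 mm above the bench. It carries the red roundel. Origin: centre of its underside; z up.
- red_top (a point): Centre of the flat top of the red roundel, a glossy disc 50 mm in diameter (flat top 44 mm) and 8 mm thick on a central stem; this top is 43 mm above the bench when fully raised and 36 mm when fully home.
- red (a joint): How far the red roundel has been pressed straight down towards its collar, m: 0 is fully raised (7 mm gap), 0.007 fully home on the collar, a hard stop. Starts between 0 and 0.0015. It resists with about 3 N of friction plus 40 N per m/s of speed, does not spring back and stays where it is left.
- yellow_seat: Round brass collar fixed on the panel under the yellow roundel: 58 mm diameter, 6 mm high, its top 28 mm above the bench. It carries the yellow roundel. Origin: centre of its underside; z up.
- yellow_top (a point): Centre of the flat top of the yellow roundel, a glossy disc 50 mm in diameter (flat top 44 mm) and 8 mm thick on a central stem; this top is 43 mm above the bench when fully raised and 36 mm when fully home.
- yellow (a joint): How far the yellow roundel has been pressed straight down towards its collar, m: 0 is fully raised (7 mm gap), 0.007 fully home on the collar, a hard stop. Starts between 0 and 0.0015. It resists with about 3 N of friction plus 40 N per m/s of speed, does not spring back and stays where it is left.
- green_seat: Round brass collar fixed on the panel under the green roundel: 58 mm diameter, 6 mm high, its top 28 mm above the bench. It carries the green roundel. Origin: centre of its underside; z up.
- green_top (a point): Centre of the flat top of the green roundel, a glossy disc 50 mm in diameter (flat top 44 mm) and 8 mm thick on a central stem; this top is 43 mm above the bench when fully raised and 36 mm when fully home.
- green (a joint): How far the green roundel has been pressed straight down towards its collar, m: 0 is fully raised (7 mm gap), 0.007 fully home on the collar, a hard stop. Starts between 0 and 0.0015. It resists with about 3 N of friction plus 40 N per m/s of speed, does not spring back and stays where it is left.
- glue_pot: Bystander: closed jar with orange cap, 50 mm diameter, 65 mm high, standing loose on the bench beside the panel. Origin: centre of its underside.
- sanding_block: Bystander: cork block 90 x 50 x 30 mm lying loose on the bench. Origin: centre of its underside.
- tin: Bystander: green tin, 60 mm diameter, 48 mm high, standing loose on the bench. Origin: centre of its underside.
- brush: Bystander: paint brush 170 mm long under 30 mm high, lying loose on the bench along its own x axis, handle to -x. Origin: on the bench under it.

How it is judged (in metres and radians):
On the way, in this order (a step that is already met when the one before it is completed fails the run):
1. the blue roundel is home on its collar (value of joint blue above 0.0055 m and value of joint each of red, yellow below 0.0025 m), for 0.2 s.
2. the red roundel is home on its collar (value of joint red above 0.0055 m and value of joint yellow below 0.0025 m), for 0.2 s.
3. the yellow roundel is home on its collar (value of joint yellow above 0.0055 m), for 0.2 s.
At the end, for the whole second after the job is handed in: Blue, red and yellow roundels are pressed at least 5.5 of their 7 mm, the green one less than 2.5 mm, and the jar, block, tin and brush are at rest within 15 mm of where they started (value of joint each of blue, red, yellow above 0.0055 m and value of joint green below 0.0025 m and distance of each of glue_pot, sanding_block, tin, brush from where it was at the start of the episode below 0.015 m and linear speed of each of glue_pot, sanding_block, tin, brush below 0.02 m/s); the robot touches nothing.
It fails at once if a roundel, its collar or the panel is pressed with more than 25 N (contact force between the arm and blue_seat above 25 N or contact force between the arm and red_seat above 25 N or contact force between the arm and yellow_seat above 25 N or contact force between the arm and green_seat above 25 N or contact force between the arm and panel above 25 N).
It fails at once if a roundel is pushed down more than 2.5 mm although the one before it is not yet home ((value of joint red above 0.0025 m and value of joint blue below 0.0055 m) or (value of joint yellow above 0.0025 m and value of joint red below 0.0055 m)).
It fails at once if the green roundel is pushed down more than 2.5 mm (value of joint green above 0.0025 m).
It fails at once if the jar, cork block, tin or brush is lifted or moved more than 20 mm (distance of any of glue_pot, sanding_block, tin, brush from where it was at the start of the episode above 0.02 m).
It also fails if it takes over 42 s, if anything falls off the work surface, if the arm or the gripper's body presses on something with over 40 N, if the wrist force passes 120 N, or if a joint passes its speed limit or range.

## Robot

A 6-joint arm with a two-finger parallel gripper is mounted at the origin on the work surface. World frame = base frame: x ahead of the robot, y to its left, z up, the work surface at z = 0. Lengths are in mm, angles in rad, forces in N, time in s.
With the tool pointing down it reaches from about 350 to 975 mm from the base axis. Payload 7.1 kg.
Tool frame: the origin (TCP) lies at the very end of the fingers, on their centre line; the grasp point (between the pads) lies 19 mm behind it; z points along the fingers, y is the line along which they close (so a half turn about z gives the same grasp; the last joint's range is limited). The gripper opens to 88 mm and grips with 3 to 60 N. Pads are 20 mm wide; open, the fingers measure 115 mm over their backs; the gripper's body (75 mm by 178 mm) begins 61 mm behind the grasp point.
Start: joints at [1.215, 0.423, 1.63, -0, 1.089, -0.019], TCP at [206.511, 589.879, 193.075] pointing down, gripper open.
Joint ranges: [-3, 3], [-0.9, 2.11], [0.09, 2.58], [-1.31, 4.45], [0.11, 2.69], [-2.54, 2.54]. Speed limits (rad/s): [2.39, 2.39, 3.01, 3.14, 3.14, 3.14].

## Interface

Orientations are given as a rotation vector (axis times angle).
In Python, from workcell import ctrl, optics gives the robot as it stands.
- The arm moves only by the shell command python3 -m jog 'ROWS'. ROWS is JSON, a list of rows, each a list of 7 numbers: the shift along the tool's x, y, z in units of 40 mm (1.0 is 40 mm), then the turn, a rotation vector about the tool's x, y, z in units of 6 degrees (1.0 is 6 degrees), then the opening, from 0 (shut) to 1 (fully open). A call has 1 to 20 rows; each row shifts and turns the commanded pose from where the row before left it, along the tool's axes as they then stand; what a row does not reach is not made up. A row lasts 1/10 s, in which the tool goes at most 50 mm and 8.59 degrees, less where a joint would pass 70% of its speed; a pose out of reach is approached as far as the arm can. A call is refused whole if a number of a shift passes 1 or a number of a turn 1, either way. A call with a gripper value outside its range is refused whole. The fingers move at their own pace and stop on an object; the grip force is fixed at half the most. Time passes only in rows, so rows that do not move let the fingers close. It gives the time, the measured TCP pose, the force, the opening and the grip force at its end, in the units of the state.
- ctrl.get_obs(): the state, without advancing time (a new reading comes with each control period).
- optics.get_image(name): name is "side" or "top" or "wrist"; returns the picture (480x640x3 uint8, red, green, blue); there is no depth.
- optics.camera_model(name): a dict with "fov_y" (degrees; the focal length in pixels is half the picture's height over the tangent of half this angle, whatever the lens; pixels are square), "cx", "cy" (the principal point, pixels), "view" (4x4, takes a point from world to camera coordinates); the wrist camera has in their place "hand_eye" (4x4, takes a point from camera to tool coordinates, whose origin is the TCP and whose axes are the flange's). Camera axes: x right, y up, looking along -z (the intrinsics and any distortion apply to the point x, -y, -z); pixel columns grow to the right and rows downward; lengths in mm; the calibration is good to about 2 mm. A picture is of the moment at which its call begins: read the wrist's pose just before it. camera_model takes no time and is no camera call.
- ctrl.close_job(): hands the job in; it is judged then, once.
Trained networks look in the newest picture that a camera, given by its name, has taken for a name from the list of things; names that differ only in an ending like _2 or _b are one class to them, and where a whole thing is asked for, a point or a joint stands for the part that bears it (a point fixed in the world has none). Each returns a list of dicts, best first, with "conf" (0 to 1); they miss things now and then, are a little off and sometimes report something else, mostly with a low value. They report only what shows in the picture. A call takes as long as a camera call.
- optics.masks_of(target, camera): "pixels" (480x640 bool, what is visible of it) and "extent" ([centre column, centre row, width, height] in pixels, round what is visible of it).
The state is a dict: "t": time; "qpos": joint angles; "qvel": joint speeds; "joint_torque": joint torques, N m; "ee_pos": TCP position; "orientation": TCP orientation; "ft_force": force on the tool from outside, world axes, zero at the start; "moment": the same for the moment, N m; "width": finger opening in mm; "grasp_force": force on a finger pad.
Only numpy, scipy, OpenCV 4.12 (cv2) and the standard library are available. Lean on these libraries where they do the work, as an engineer would, in place of code of your own. Each camera call takes 0.05 s, during which the arm holds its last target. There are 200 camera calls.

## Working session

There is one attempt and no reset: what is moved stays moved. The work goes in short steps, Python scripts to look and compute and a shell command to move; the robot and the scene stay as the last step left them, time stands still between calls to the robot, and variables do not carry over. Pictures are saved under pics/ and viewed, at most 10 in all, crops included, and the job is handed in when it is done.

```bash
mkdir -p pics; cat > h.py <<'E'
import numpy as np, cv2
from scipy.spatial.transform import Rotation as R
from workcell import ctrl, optics
def ray(cam,u,v,obs=None):
    m=optics.camera_model(cam); f=240/np.tan(np.radians(m["fov_y"])/2)
    d=np.array([(u-m["cx"])/f,-(v-m["cy"])/f,-1.])
    if cam=="wrist":
        T=np.eye(4);T[:3,:3]=R.from_rotvec(obs["orientation"]).as_matrix();T[:3,3]=obs["ee_pos"]
        C=T@np.array(m["hand_eye"])
    else: C=np.linalg.inv(np.array(m["view"]))
    return C[:3,3],C[:3,:3]@d
def at_z(cam,u,v,z,obs=None):
    o,d=ray(cam,u,v,obs); return o+d*(z-o[2])/d[2]
E
python3 - <<'E'
from h import *
o=ctrl.get_obs();print({k:np.round(v,3) for k,v in o.items()})
for c in("top","side"):
    im=optics.get_image(c);cv2.imwrite(f"pics/{c}1.png",im[:,:,::-1])
    m=optics.camera_model(c);print(c,{k:(v if k!="view" else np.round(v,3).tolist()) for k,v in m.items()})
    for n in("blue_top","red_top","yellow_top","green_top","glue_pot","sanding_block","tin","brush","panel"):
        r=optics.masks_of(n,c)
        for x in r[:2]: print(n,round(x["conf"],2),np.round(x["extent"],1),np.round(at_z(c,*x["extent"][:2],42 if "top" in n else 20),1))
E
```

```text
{'t': np.float64(0.0), 'qpos': array([ 1.215,  0.424,  1.631,  0.   ,  1.089, -0.019]), 'qvel': array([-0.001, -0.   , -0.002,  0.002,  0.001, -0.001]), 'joint_torque': array([ 4.0000e-03, -5.4463e+01, -2.7366e+01,  6.5000e-02,  2.3000e-02,
       -0.0000e+00]), 'ee_pos': array([206.298, 589.355, 192.344]), 'orientation': array([-5.260e-01, -3.097e+00,  2.000e-03]), 'ft_force': array([ 0.2  , -1.1  ,  0.235]), 'moment': array([-0.01 , -0.036,  0.009]), 'grasp_force': np.float64(0.0), 'width': np.float64(87.52)}
top {'fov_y': 45.683423428800225, 'cx': 316.38137972952956, 'cy': 236.73754431843616, 'view': [[-0.018, -0.999, -0.028, 50.229], [0.992, -0.022, 0.121, -630.269], [-0.122, -0.026, 0.992, -1112.354], [0.0, 0.0, 0.0, 1.0]]}
blue_top 0.89 [366.4 236.4  22.6  26. ] [629.3 -63.1  42. ]
red_top 0.91 [403.1 270.6  24.9  23.9] [ 559.1 -134.1   42. ]
red_top 0.43 [302.7 255.7  21.8  20.8] [593.   65.7  42. ]
yellow_top 0.79 [339.7 290.6  29.   29.2] [521.8  -7.   42. ]
green_top 0.87 [303.2 253.8  25.7  24.7] [596.8  64.6  42. ]
glue_pot 0.56 [234.4 293.   25.   22.4] [521.6 207.3  20.
[... 472 characters left out ...]
11, 643.94], [0.023, -0.551, 0.834, -45.06], [-0.055, 0.832, 0.552, -871.965], [0.0, 0.0, 0.0, 1.0]]}
blue_top 0.59 [322.9 220.1  21.5  14.5] [637.6 -48.5  42. ]
red_top 0.72 [360.2 200.4  22.5  16.1] [ 564.  -129.9   42. ]
yellow_top 0.85 [385.8 238.8  23.6  14.7] [519.5  12.   42. ]
green_top 0.68 [344.  261.2  26.6  21.3] [594.8  84.1  42. ]
glue_pot 0.79 [388.4 315.4  33.7  46.2] [524.8 191.4  20. ]
sanding_block 0.74 [310.9 178.8  43.   23.6] [ 677.2 -269.4   20. ]
tin 0.56 [269.9 291.1  38.2  47.5] [715.5 142.5  20. ]
brush 0.88 [254.7 242.9  26.4  54.7] [764.5   3.6  20. ]
brush 0.65 [343.  261.3  31.6  16.4] [596.6  54.7  20. ]
panel 0.87 [369.2 252.3 219.2 147.1] [549.   24.9  20. ]
```

View pics/top1.png

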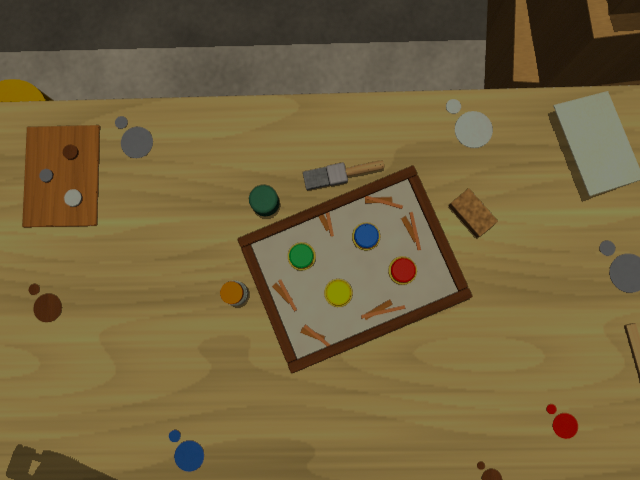

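View pics/side1.png

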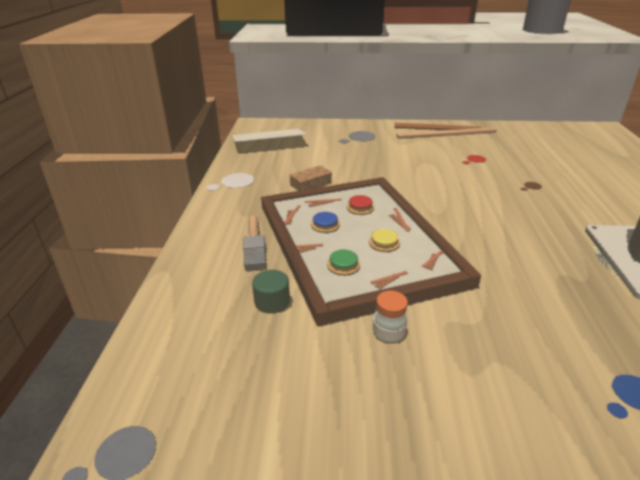

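```bash
python3 -m jog '[[-0.5,-0.4,-0.1,0,0,0,0],[-0.9,-0.75,-0.1,0,0,0,0],[-0.9,-0.75,-0.1,0,0,0,0],[-0.9,-0.75,-0.1,0,0,0,0],[-0.9,-0.75,-0.1,0,0,0,0],[-0.9,-0.75,-0.1,0,0,0,0],[-0.9,-0.75,-0.1,0,0,0,0],[-0.9,-0.75,-0.1,0,0,0,0],[-0.9,-0.75,-0.1,0,0,0,0],[-0.9,-0.75,-0.1,0,0,0,0],[-0.9,-0.75,-0.1,0,0,0,0],[-0.9,-0.75,-0.1,0,0,0,0],[-0.9,-0.75,-0.1,0,0,0,0],[-0.9,-0.75,-0.1,0,0,0,0],[-0.9,-0.75,-0.1,0,0,0,0],[-0.6,-0.6,0,0,0,0,0],[0,0,0,0,0,0,0],[0,0,0,0,0,0,0]]'
cat > look.py <<'E'
from h import *
import sys
o=ctrl.get_obs();im=optics.get_image("wrist");cv2.imwrite(f"pics/{sys.argv[1]}.png",im[:,:,::-1])
print(np.round(o["t"],2),np.round(o["ee_pos"],1),np.round(o["orientation"],3),np.round(o["ft_force"],2))
print(np.round(optics.camera_model("wrist")["hand_eye"],2).tolist(),{k:v for k,v in optics.camera_model("wrist").items() if k!="hand_eye"})
M=R.from_rotvec(o["orientation"]).as_matrix()
for n in("blue","red","yellow","green"):
    for x in optics.masks_of(n+"_top","wrist")[:2]:
        p=at_z("wrist",*x["extent"][:2],42,o)
        print(n,round(x["conf"],2),np.round(x["extent"],1),np.round(p,1),"tool units",np.round(M.T@(p-o["ee_pos"])/40,2))
E
python3 look.py w1
```

```text
t: 2.8
ee_pos: [571.5, -25.8, 252.8]
orientation: [-0.529, -3.096, -0.0]
ft_force: [-0.4, 0.4, 0.5]
width: 0.3
grasp_force: 0.0
2.8 [571.5 -25.8 252.8] [-0.529 -3.096 -0.   ] [-0.41  0.39  0.51]
[[-0.0, 0.96, 0.3, 81.66], [1.0, 0.0, -0.0, -0.97], [-0.0, 0.3, -0.96, -192.54], [0.0, 0.0, 0.0, 1.0]] {'fov_y': 60.47720571904346, 'cx': 320.74159483385745, 'cy': 238.3316125535461}
blue 0.78 [305.8 261.6  48.9  44.9] [630.5 -63.5  42. ] tool units [-1.71 -0.4   5.27]
red 0.97 [215.8 223.3  48.4  47.4] [ 561.3 -135.3   42. ] tool units [-0.67 -2.67  5.27]
yellow 0.94 [323.4 139.1  53.   53. ] [519.1  -5.   42. ] tool units [1.4  0.06 5.27]
green 0.59 [416.2 189.4  50.9  53.2] [595.4  65.6  42. ] tool units [0.19 2.35 5.27]
```

```bash
python3 -m jog '[[-0.57,-0.13,0.6,0,0,0,0],[-0.57,-0.13,0.6,0,0,0,0],[-0.57,-0.14,0.6,0,0,0,0],[0,0,1,0,0,0,0],[0,0,1,0,0,0,0],[0,0,0.8,0,0,0,0],[0,0,0.3,0,0,0,0],[0,0,0.15,0,0,0,0],[0,0,0,0,0,0,0],[0,0,0,0,0,0,0]]'; python3 look.py w2
```

```text
t: 4.05
ee_pos: [632.3, -63.0, 52.8]
orientation: [0.526, 3.095, 0.0]
ft_force: [-0.4, -0.2, 0.5]
width: 0.5
grasp_force: 0.0
4.05 [632.3 -63.   52.8] [0.526 3.095 0.   ] [-0.38 -0.16  0.49]
[[-0.0, 0.96, 0.3, 81.65], [1.0, 0.0, -0.0, -0.97], [-0.0, 0.3, -0.96, -192.54], [0.0, 0.0, 0.0, 1.0]] {'fov_y': 60.47720571904346, 'cx': 320.74159483385745, 'cy': 238.3316125535461}
blue 0.69 [316.9 269.6  90.6  84.4] [630.  -65.1  42. ] tool units [ 0.04 -0.07  0.27]
red 0.93 [137.7 192.4 102.7  95.2] [ 561.4 -135.7   42. ] tool units [ 1.07 -2.3   0.27]
yellow 0.93 [359.4  34.9 114.5  69.8] [530.   -9.5  42. ] tool units [2.86 0.42 0.26]
yellow 0.49 [ 52.5 415.8 105.  128.4] [ 666. -245.   42.] tool units [-2.3  -4.02  0.27]
green 0.96 [552.2 118.1 111.  113.6] [594.3  65.9  42. ] tool units [1.96 2.73 0.27]
green 0.52 [ 51.  415.8 102.1 127.1] [ 665.7 -245.8   42. ] tool units [-2.3  -4.04  0.27]
```

View pics/w2.png

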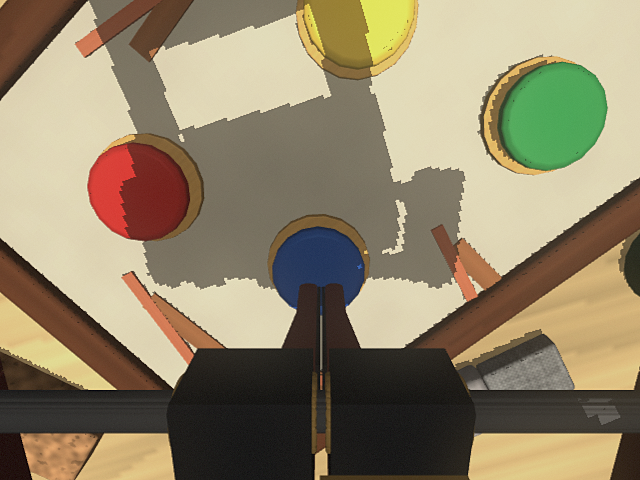

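Wrist view: the closed fingertips (≈322,290) are over the blue disc (centre ≈320,268), and everything else is clear. I'll start pressing slowly.

```bash
python3 -m jog '[[0,-0.02,0.08,0,0,0,0],[0,-0.02,0.08,0,0,0,0],[0,0,0.02,0,0,0,0],[0,0,0.02,0,0,0,0],[0,0,0.02,0,0,0,0],[0,0,0.02,0,0,0,0],[0,0,0.02,0,0,0,0],[0,0,0.02,0,0,0,0]]'; python3 -m jog '[[0,0,0.02,0,0,0,0],[0,0,0.02,0,0,0,0],[0,0,0.02,0,0,0,0]]';python3 -m jog '[[0,0,0.02,0,0,0,0],[0,0,0.02,0,0,0,0]]'
```

```text
t: 5.1
ee_pos: [630.5, -64.6, 39.8]
orientation: [0.527, 3.097, 0.0]
ft_force: [0.2, -0.2, 0.2]
width: 0.7
grasp_force: 0.0
t: 5.4
ee_pos: [630.4, -64.6, 37.4]
orientation: [-0.527, -3.097, 0.0]
ft_force: [-0.2, 0.2, -0.3]
width: 0.1
grasp_force: 0.0
t: 5.6
ee_pos: [630.4, -64.6, 35.8]
orientation: [-0.527, -3.097, 0.0]
ft_force: [-0.2, -0.7, 0.4]
width: 0.3
grasp_force: 0.0
```

No contact force at the height where it should be home, so I'll look before going further.

```bash
python3 - <<'E'
from h import *
a=optics.get_image("wrist")[180:420,160:480]; b=optics.get_image("side")[160:280,240:400]
im=np.vstack([cv2.resize(a,(640,300)) if 0 else cv2.resize(a,(400,300)),cv2.resize(b,(400,300),interpolation=cv2.INTER_CUBIC)])
cv2.imwrite("pics/c3.png",im[:,:,::-1]);o=ctrl.get_obs();print(o["ft_force"],o["ee_pos"],o["joint_torque"])
E
```

```text
[ 0.0495297  -0.65370075 -0.03008142] [630.33137329 -64.59495347  35.73369724] [ 1.59051729e-05 -5.99251056e+01 -2.07479864e+01  8.36397430e-04
  5.58400608e-02  1.65800412e-05]
```

View pics/c3.png

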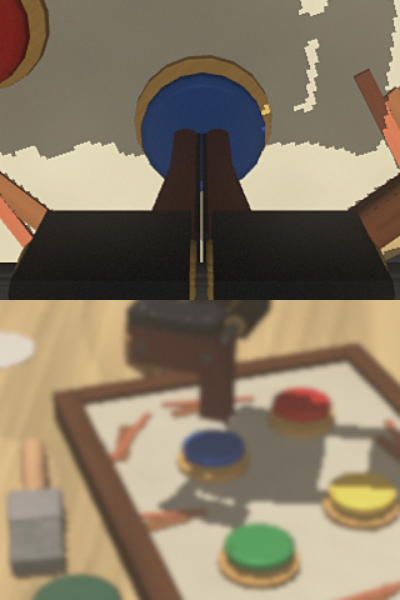

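```bash
python3 - <<'E'
from h import *
def proj(c,p):
    m=optics.camera_model(c);f=240/np.tan(np.radians(m["fov_y"])/2);q=(np.array(m["view"])@np.r_[p,1])[:3]
    return np.round([m["cx"]+f*q[0]/-q[2],m["cy"]-f*q[1]/-q[2]],1)
for n,p in dict(tip=(630.4,-64.6,35.7),tip15=(630.4,-64.6,50.7),blue=(630,-65,43),red=(561,-135.5,43),yellow=(520,-5,43),green=(595,66,43),tin=(714,147,48)).items(): print(n,proj("side",p),proj("top",p))
for c in("side","top"):
  im=optics.get_image(c)
  if c=="top": cv2.imwrite("pics/t4.png",cv2.resize(im[190:320,280:440],(800,600),interpolation=cv2.INTER_CUBIC)[:,:,::-1])
  for n in("blue_top","red_top","yellow_top","green_top"):
    print(c,n,[(round(x["conf"],2),np.round(x["extent"],1)) for x in optics.masks_of(n,c)[:1]])
im=optics.get_image("wrist");o=ctrl.get_obs()
for n in("blue","red","yellow","green"):
    for x in optics.masks_of(n+"_top","wrist")[:1]: print(n,np.round(x["extent"],1),[np.round(at_z("wrist",*x["extent"][:2],z,o)[:2],1) for z in (22,42)])
E
```

```text
tip [326.9 218.6] [366.9 236.2]
tip15 [326.9 212.1] [367.4 235.3]
blue [327.2 215.4] [367.4 236. ]
red [361.6 198.7] [403.8 269.6]
yellow [385.  233.2] [338.7 291.5]
green [344.  254.5] [302.5 254.7]
tin [269.3 279.5] [261.6 196.8]
side blue_top [(0.71, array([325. , 220.9,  22.3,  11.1]))]
side red_top [(0.65, array([361.2, 201.8,  20.7,  12.3]))]
side yellow_top [(0.86, array([383.9, 238.3,  23.9,  15. ]))]
side green_top [(0.8, array([342.2, 260.1,  29.5,  18.8]))]
top blue_top []
top red_top []
top yellow_top []
top green_top [(0.58, array([302. , 253.8,  26.2,  22.2]))]
blue [322.  282.2  99.8  87.1] [array([637.2, -66.9]), array([629. , -64.2])]
red [128.8 202.2 111.6 104.3] [array([ 562.7, -145.4]), array([ 561.8, -135. ])]
yellow [367.9  33.8 118.4  67.6] [array([528.6,  -6.8]), array([531. ,  -9.9])]
green [577.7 119.6 117.6 118.1] [array([597.9,  77.4]), array([593.6,  66.2])]
```

View pics/t4.png

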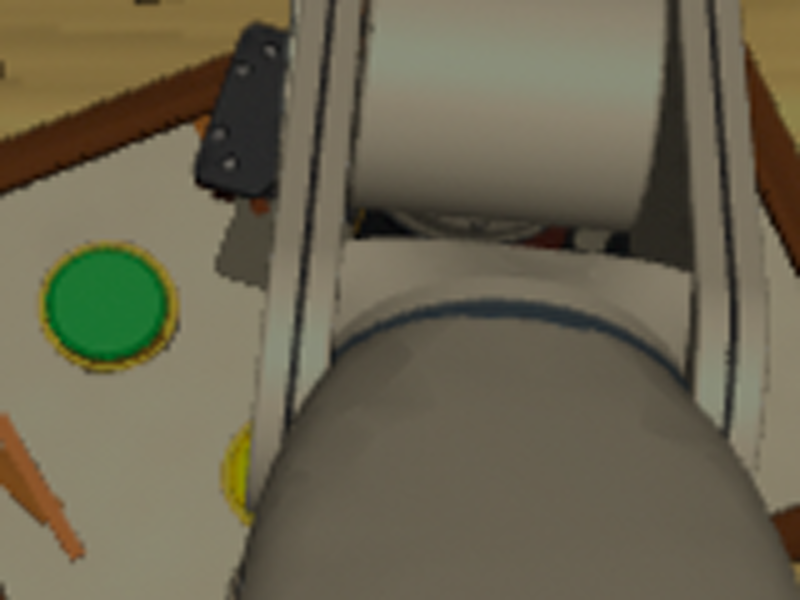

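Top view blocked by the arm; side view shows the fingertips (≈326,206) clearly above the blue disc (≈325,221). So the real tips end short of the nominal TCP. I'll keep descending in small, force-checked steps.

```bash
J="python3 -m jog"; python3 -m jog '[[0,0,0.04,0,0,0,0],[0,0,0.04,0,0,0,0]]'|grep -E 'pos|ft'; python3 -m jog '[[0,0,0.04,0,0,0,0],[0,0,0.04,0,0,0,0]]'|grep -E 'pos|ft'
```

```text
ee_pos: [630.5, -64.6, 32.6]
ft_force: [-0.7, 0.3, 0.1]
ee_pos: [630.4, -64.6, 29.2]
ft_force: [0.2, 0.0, 0.2]
```

```bash
python3 -m jog '[[0,0,0.04,0,0,0,0],[0,0,0.04,0,0,0,0],[0,0,0.04,0,0,0,0]]'|grep -E 'pos|ft'; python3 - <<'E'
from h import *
b=optics.get_image("side")[160:280,240:400]
cv2.imwrite("pics/c5.png",cv2.resize(b,(640,480),interpolation=cv2.INTER_CUBIC)[:,:,::-1])
E
```

```text
ee_pos: [630.4, -64.6, 24.5]
ft_force: [-0.0, 0.3, 0.2]
```

View pics/c5.png

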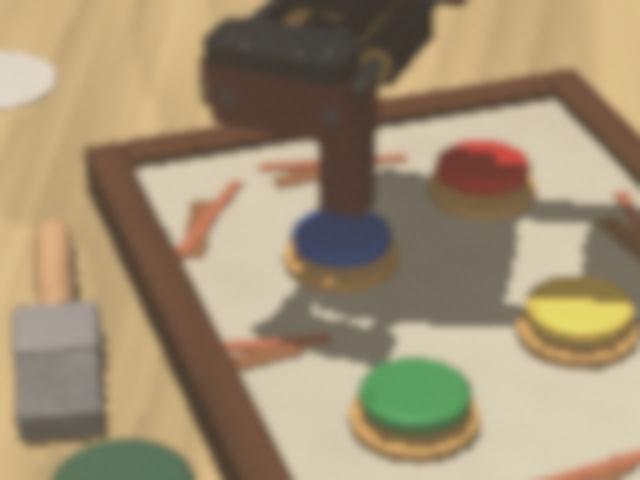

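Side crop: the tip (≈348,215 in the crop) is still behind/above the disc centre (≈343,238), roughly 10 mm to go.

```bash
python3 -m jog '[[0,0,0.03,0,0,0,0],[0,0,0.03,0,0,0,0],[0,0,0.03,0,0,0,0]]'|grep -E 'pos|ft'; python3 -m jog '[[0,0,0.03,0,0,0,0]]'|grep -E 'pos|ft'
```

```text
ee_pos: [630.5, -64.6, 21.0]
ft_force: [0.2, -0.6, -0.5]
ee_pos: [630.4, -64.6, 19.8]
ft_force: [-0.0, -0.0, 0.3]
```

```bash
python3 -m jog '[[0,0,0.03,0,0,0,0],[0,0,0.03,0,0,0,0]]'|grep -E 'pos|ft'; python3 -m jog '[[0,0,0.03,0,0,0,0]]'|grep -E 'pos|ft'
```

```text
ee_pos: [630.5, -64.6, 17.4]
ft_force: [0.8, 0.5, 0.6]
ee_pos: [630.5, -64.6, 16.2]
ft_force: [0.1, -0.3, 0.4]
```

```bash
python3 -m jog '[[0,0,0.03,0,0,0,0],[0,0,0.03,0,0,0,0]]'|grep -E 'pos|ft'; python3 -m jog '[[0,0,0.03,0,0,0,0]]'|grep -E 'pos|ft'; python3 - <<'E'
from h import *
b=optics.get_image("side")[160:280,240:400]; a=optics.get_image("wrist")[180:420,160:480]
cv2.imwrite("pics/c6.png",np.vstack([cv2.resize(x,(400,300),interpolation=cv2.INTER_CUBIC) for x in (a,b)])[:,:,::-1])
E
```

```text
ee_pos: [630.5, -64.6, 13.8]
ft_force: [-1.4, -0.3, 0.4]
ee_pos: [630.5, -64.6, 12.6]
ft_force: [-0.9, 0.1, 2.5]
```

View pics/c6.png

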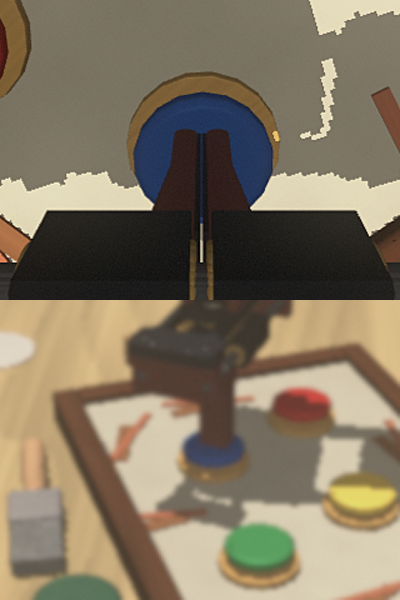

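Contact (2.5 N) at a reading of about 12.7 mm, with the tip on the disc in both views. So the tip sits about 30 mm short of the nominal TCP, and I'll press the rest of the travel slowly.

```bash
python3 -m jog '[[0,0,0.02,0,0,0,0],[0,0,0.02,0,0,0,0],[0,0,0.02,0,0,0,0]]'|grep -E 'pos|ft';python3 -m jog '[[0,0,0.02,0,0,0,0],[0,0,0.02,0,0,0,0]]'|grep -E 'pos|ft'; python3 -m jog '[[0,0,0.02,0,0,0,0]]'|grep -E 'pos|ft'
```

```text
ee_pos: [630.5, -64.6, 10.4]
ft_force: [-0.2, 0.1, 2.3]
ee_pos: [630.5, -64.6, 8.7]
ft_force: [-0.1, 0.0, 2.9]
ee_pos: [630.5, -64.6, 7.8]
ft_force: [-0.8, 0.1, 2.4]
```

```bash
python3 -m jog '[[0,0,0.015,0,0,0,0]]'|grep -E 'pos|ft';python3 -m jog '[[0,0,0.015,0,0,0,0]]'|grep -E 'pos|ft'; python3 -m jog '[[0,0,0.01,0,0,0,0]]'|grep -E 'pos|ft'
```

```text
ee_pos: [630.5, -64.6, 7.2]
ft_force: [-0.9, 1.1, 1.8]
ee_pos: [630.6, -64.6, 6.7]
ft_force: [-2.9, -0.3, 9.4]
ee_pos: [630.5, -64.6, 6.7]
ft_force: [-3.2, 0.0, 10.8]
```

Hard stop felt (10.8 N), so blue is home. Next is red.

```bash
python3 -m jog '[[0,0,-0.05,0,0,0,0],[0,0,-0.2,0,0,0,0],[0,0,-0.4,0,0,0,0],[0.3,-0.64,0,0,0,0,0],[0.45,-0.96,0,0,0,0,0],[0.3,-0.64,0,0,0,0,0],[0,0,0.15,0,0,0,0],[0,0,0.12,0,0,0,0],[0,0,0,0,0,0,0],[0,0,0,0,0,0,0]]'|grep -E 'pos|ft'; python3 look.py w7|grep -E "^(red|blue)"
```

```text
ee_pos: [562.1, -134.6, 21.5]
ft_force: [-0.2, -0.5, -0.4]
blue 0.8 [497.6 355.1  96.7  63.5] [618.4 -65.1  42. ] tool units [-0.76  2.1  -0.51]
red 0.79 [315.7 288.4 105.6  91.5] [ 556.7 -135.9   42. ] tool units [ 0.12 -0.08 -0.51]
red 0.3 [579.5 107.6 121.  129.5] [517.6 -10.5  42. ] tool units [ 2.07  2.56 -0.51]
```

View pics/w7.png

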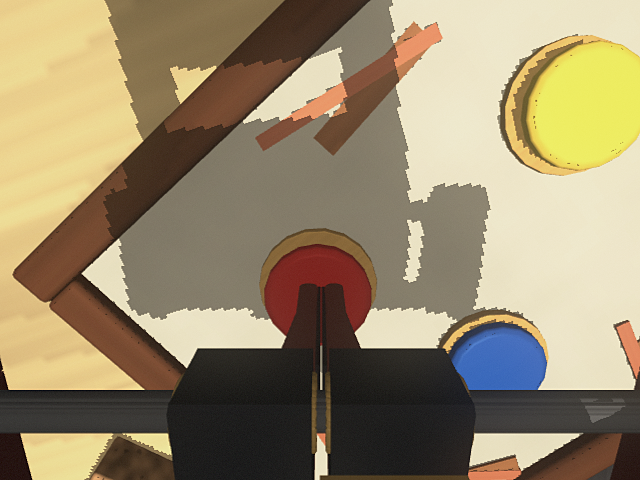

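The fingertips (≈322,290) are on the red disc (≈318,290) and blue shows sunk on its collar. I'll press red now.

```bash
python3 -m jog '[[0,0,0.08,0,0,0,0],[0,0,0.07,0,0,0,0],[0,0,0.02,0,0,0,0],[0,0,0.02,0,0,0,0],[0,0,0.02,0,0,0,0],[0,0,0.02,0,0,0,0]]'|grep -E 'pos|ft';python3 -m jog '[[0,0,0.02,0,0,0,0],[0,0,0.02,0,0,0,0],[0,0,0.02,0,0,0,0]]'|grep -E 'pos|ft'; python3 -m jog '[[0,0,0.02,0,0,0,0]]'|grep -E 'pos|ft'
```

```text
ee_pos: [561.2, -135.3, 12.4]
ft_force: [-1.2, -0.0, 2.5]
ee_pos: [561.1, -135.3, 9.9]
ft_force: [-1.1, -0.2, 1.6]
ee_pos: [561.2, -135.3, 9.0]
ft_force: [-1.4, -0.6, 3.6]
```

```bash
python3 -m jog '[[0,0,0.02,0,0,0,0],[0,0,0.02,0,0,0,0]]'|grep -E 'pos|ft';python3 -m jog '[[0,0,0.015,0,0,0,0]]'|grep -E 'pos|ft';python3 -m jog '[[0,0,0.01,0,0,0,0]]'|grep -E 'pos|ft'
```

```text
ee_pos: [561.1, -135.3, 7.4]
ft_force: [-1.6, -0.5, 2.5]
ee_pos: [561.1, -135.3, 6.8]
ft_force: [-1.7, -1.1, 4.6]
ee_pos: [561.1, -135.3, 6.7]
ft_force: [-4.1, -0.1, 9.4]
```

Red is home. Next is yellow.

```bash
python3 -m jog '[[0,0,-0.05,0,0,0,0],[0,0,-0.2,0,0,0,0],[0,0,-0.4,0,0,0,0],[0.4,0.53,0,0,0,0,0],[0.6,0.8,0,0,0,0,0],[0.6,0.8,0,0,0,0,0],[0.45,0.58,0,0,0,0,0],[0,0,0.15,0,0,0,0],[0,0,0.12,0,0,0,0],[0,0,0,0,0,0,0],[0,0,0,0,0,0,0]]'|grep -E 'pos|ft'; python3 look.py w8|grep -E "^(yel|red|blue)"
```

```text
ee_pos: [520.2, -6.8, 21.7]
ft_force: [0.0, -0.2, 0.4]
blue 0.45 [321.4 470.4  14.2  18.3] [614.8 -40.6  42. ] tool units [-2.51 -0.01 -0.51]
red 0.94 [119.8 449.4  92.2  35.3] [ 566.7 -134.8   42. ] tool units [-2.16 -2.63 -0.51]
yellow 0.64 [323.5 288.4 107.7 101. ] [516.1  -4.8  42. ] tool units [ 0.11  0.01 -0.51]
```

View pics/w8.png

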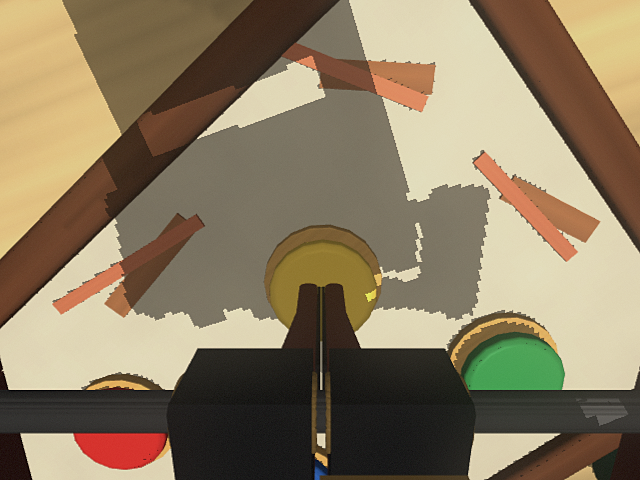

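The tips (≈322,290) are on the yellow disc (≈323,290). Pressing.

```bash
python3 -m jog '[[0,0,0.08,0,0,0,0],[0,0,0.07,0,0,0,0],[0,0,0.02,0,0,0,0],[0,0,0.02,0,0,0,0],[0,0,0.02,0,0,0,0],[0,0,0.02,0,0,0,0]]'|grep -E 'pos|ft';python3 -m jog '[[0,0,0.02,0,0,0,0],[0,0,0.02,0,0,0,0],[0,0,0.02,0,0,0,0]]'|grep -E 'pos|ft'; python3 -m jog '[[0,0,0.02,0,0,0,0]]'|grep -E 'pos|ft'
```

```text
ee_pos: [519.7, -5.8, 12.5]
ft_force: [-0.2, 0.1, 2.5]
ee_pos: [519.7, -5.8, 10.1]
ft_force: [-1.4, 0.7, 3.7]
ee_pos: [519.7, -5.9, 9.3]
ft_force: [-1.2, 0.7, 2.8]
```

```bash
python3 -m jog '[[0,0,0.02,0,0,0,0],[0,0,0.02,0,0,0,0]]'|grep -E 'pos|ft';python3 -m jog '[[0,0,0.015,0,0,0,0]]'|grep -E 'pos|ft';python3 -m jog '[[0,0,0.01,0,0,0,0]]'|grep -E 'pos|ft'
```

```text
ee_pos: [519.7, -5.9, 7.6]
ft_force: [-0.2, 1.2, 3.6]
ee_pos: [519.7, -5.8, 7.0]
ft_force: [-0.2, 1.1, 1.5]
ee_pos: [519.7, -5.8, 6.7]
ft_force: [-1.2, 0.9, 8.4]
```

Yellow is home (8.4 N at the stop). I'll hold briefly, retract straight up and check.

```bash
python3 -m jog '[[0,0,0,0,0,0,0],[0,0,0,0,0,0,0],[0,0,-0.05,0,0,0,0],[0,0,-0.3,0,0,0,0],[0,0,-0.8,0,0,0,0],[0,0,-1,0,0,0,0],[0,0,-1,0,0,0,0],[0,0,-1,0,0,0,0],[0,0,-1,0,0,0,0],[0,0,-0.5,0,0,0,0],[0,0,0,0,0,0,0],[0,0,0,0,0,0,0],[0,0,0,0,0,0,0]]'; python3 - <<'E'
from h import *
cv2.imwrite("pics/s9.png",cv2.resize(optics.get_image("side")[160:340,230:470],(800,600),interpolation=cv2.INTER_CUBIC)[:,:,::-1])
E
```

```text
t: 15.9
ee_pos: [518.5, -5.9, 231.3]
orientation: [-0.526, -3.095, 0.001]
ft_force: [-0.0, -0.3, 1.0]
width: 0.6
grasp_force: 0.0
```

View pics/s9.png

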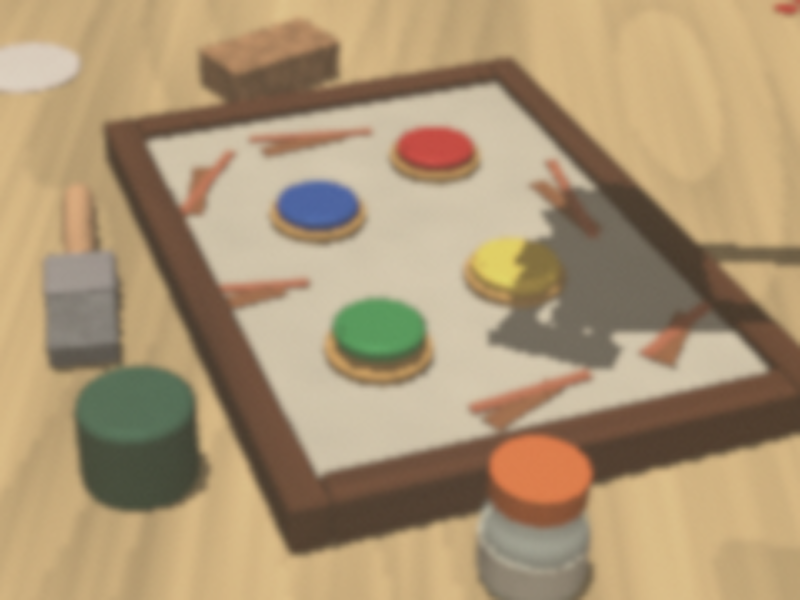

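Blue (318,207), red (435,150) and yellow (515,267) sit flush on their collars, while green (380,330) is still raised. The jar, cork block, tin and brush haven't moved, and the arm is clear.

```bash
python3 -c "
from workcell import ctrl
print(ctrl.close_job())"
```

```text
the job is handed in; nothing more can be done
None
```

I pressed blue, red and yellow home in that order, each to its hard stop at no more than about 11 N measured; green was left raised, the jar, block, tin and brush looked unmoved in the last picture, and I handed the job in at about 16 s with the arm clear (no verdict was returned).

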